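Cock the spring hammer of a shock tester and set its safety

ROBOT

A 6-joint arm with a two-finger parallel gripper is mounted at the origin on the work surface; the furniture and walls round the work are solid. World frame = base frame: x ahead of the robot, y to its left, z up, the work surface at z = 0. Lengths are in m, angles in rad, forces in N, time in s.
With the tool pointing down it reaches from about 0.425 to 0.925 m from the base axis. Payload 12.5 kg.
Tool frame: the origin (TCP) lies midway between the tips of the shut fingers; the grasp point (between the pads) lies 19 mm behind it (ctrl.grasp_offset is the z of the grasp point in the tool frame, in m); z points along the fingers, y is the line along which they close (so a half turn about z gives the same grasp; the last joint's range is limited). The gripper opens to 85 mm and grips with 20 to 120 N. Pads are 22 mm wide; open, the fingers measure 114 mm over their backs; the gripper's body (76 mm by 85 mm) begins 54 mm behind the grasp point. The pads swing forward as they close: fully open they stand 13 mm farther back than shut.
Start: joints at [-1.265, 0.491, 1.559, -0, 1.092, -0.106], TCP at [0.25, -0.573, 0.231] pointing down, gripper open.
Joint ranges: [-3.1, 3.1], [-0.84, 2.19], [0.05, 2.79], [-1.13, 4.28], [0.06, 2.93], [-2.69, 2.69]. Speed limits (rad/s): [2.22, 2.22, 2.79, 3.14, 3.14, 3.14].

INTERFACE

Orientations are given as a unit quaternion [w, x, y, z].
In Python, from plant import sensors, get_image, camera_info, order, ctrl gives the robot as it stands. The module is installed in compiled form; this text tells all that it offers.
- The arm moves only by the tool play_rows, never from a script. Its argument "plan" is a list of rows, each a list of 2 entries, a list of its own where there are three numbers: the shift along the tool's x, y, z in units of 300 mm (1.0 is 300 mm), then the turn, a rotation vector about the tool's x, y, z in units of 45 degrees (1.0 is 45 degrees). A call has 1 to 20 rows; each row is the pose to reach, as a shift and turn from the pose commanded when the call began, along the tool's axes at that moment; what a row does not reach only later rows make up. A row lasts 1/8 s, in which the tool goes at most 62.5 mm and 10.7 degrees, less where a joint would pass 70% of its speed; a pose out of reach is approached as far as the arm can. A call with a number of a shift or a turn outside -1 to 1 is refused whole. A call with a gripper value outside its range is refused whole. "fingers" is the opening, from -1 (shut) to 1 (fully open), set as the call begins (left out, the last holds). The fingers move at their own pace and stop on an object; "newtons" is the grip in N (left out, the last holds). Time passes only in rows, so rows that repeat a pose let the fingers close. It gives the time, the measured TCP pose, the force, the opening and the grip force at its end, in the units of the state.
- sensors.read_state(): the state, without advancing time (a new reading comes with each control period).
- get_image(name): name is "scene" or "top" or "wrist"; returns the picture (480x640x3 uint8, blue, green, red); there is no depth.
- camera_info(name): a dict with "fov_y" (degrees; the focal length in pixels is half the picture's height over the tangent of half this angle, whatever the lens; pixels are square), "cx", "cy" (the principal point, pixels), "origin" and "rotation" of the camera in the world. Camera axes: x right, y down, z forward; pixel columns grow to the right and rows downward; lengths in m; the calibration is good to about 2 mm. A picture is of the moment at which its call begins: read the wrist's pose just before it. camera_info takes no time and is no camera call; for the wrist camera it gives the pose at the moment of the call.
- order.hand_in(): hands the job in; it is judged then, once.
The state is a dict: "time": time; "joints": joint angles; "joint_vel": joint speeds; "joint_efforts": joint torques, N m; "tcp_pos": TCP position; "tool_rot": TCP orientation; "contact_force": force on the tool from outside, world axes, zero at the start; "ft_torque": the same for the moment, N m; "gripper_width": opening from 0.0 (shut) to 1.0 (fully open); "gripper_force": force on a finger pad.
Only numpy, scipy, OpenCV 4.12 (cv2) and the standard library are available. Lean on these libraries where they do the work, as an engineer would, in place of code of your own. Each camera call takes 0.05 s, during which the arm holds its last target. There are 200 camera calls.

TASK

Get the shock tester ready: draw the blue spring hammer back by its black knob until the brass catch has snapped in behind it, ease it gently onto the catch and let go, without ever letting the hammer snap forward and without forcing it against the rubber buffer. Then swing the red safety lever all the way in, so that its post stands across the hammer's path, and leave the hammer cocked. Keep off the catch and its red trigger, and do not push the things standing around.

Things in the scene. Friction and masses are not known exactly. Their poses are not given: they have to be found in the camera images.
- tester: the shock tester, a grey metal plate 232 x 244 x 12 mm screwed to the desk. Origin: on the desk under the hammer's vertical pivot; z up; the plate reaches from x = -203 to +29 mm, y = -122 to +122 mm of this frame. At joint value q the hammer's knob lies 120 mm from the pivot in direction (pi - 0.5 + q) of this frame; q grows anticlockwise seen from above.
- hammer_knob (a point): centre of the hammer's upright black knob, which spins freely on its stem, a cylinder 14 mm in diameter reaching from 46 to 90 mm above the desk (this point: 68 mm). Under it the blue bar, 20 mm wide, top 46 mm high, ends 154 mm from the pivot; under its end a steel pin (150 mm from the pivot) that the catch holds. The catch lies wholly below 46 mm: fingertips kept above 50 mm clear it.
- hammer (a joint): angle q of the hammer, rad: 0 at rest, grows as it is drawn back. Its spring pulls it to 0, with 3 N at the knob at rest, 7.5 N drawn. The hand-set catch holds it at some q from 0.93 to 1.13; it snaps in by itself about 0.006 rad farther, and 0.027 rad beyond the holding angle a rubber buffer stops the pin. Let go short of the catch it fires; more than 3 rad/s forward is a failure.
- catch: steel plate of the catch. Origin 150 mm from the hammer's pivot at q = 1.0; x points away from the pivot, y the way the hammer is drawn. A slide, set unseen within 13 mm of its middle along y, carries the brass catch (44 mm, red trigger on its outer side: 2 to 3 N there lets it off) and the rubber buffer (8 N per mm at the pin). More than 20 N on these parts is a failure.
- safety_post (a point): centre of the upright red post of the safety lever, a cylinder 12 mm in diameter reaching from 23 to 83 mm above the desk (this point: 64 mm). The lever's vertical pivot lies 170 mm from the hammer's pivot in the direction of the hammer at q = 0.45; the post 38 mm from the lever's pivot.
- safety (a joint): angle of the red safety lever, rad: 0 off (from the lever's pivot the post lies against the hammer's draw direction, outside the hammer's swing), grows clockwise seen from above to 1.5, fully on (the post lies towards the hammer's pivot). Takes about 1.3 N at the post, stays where it is left. While on, it bars the hammer's way.
- vial_0: bystander: glass vial, 22 mm across, 53 mm high; origin under its centre
- vial_1: bystander: glass vial, 22 mm across, 53 mm high; origin under its centre
- wash_bottle: bystander: white wash bottle with red spout, 62 x 92 x 182 mm; origin under its centre
- cotton_buds: bystander: tub of cotton buds, 77 mm across, 80 mm high; origin under its centre
- wafer_box: bystander: round wafer box, 77 mm across, 16 mm high; origin under its centre

How it is judged:
By the outcome, as a careful person would: the job done as asked, in the order asked, and still so for the second after the job is handed in, with the robot touching nothing.
It also fails if it takes over 58 s, if anything falls off the work surface, if the arm or the gripper's body presses on something with over 40 N, if the wrist force passes 120 N, or if a joint passes its speed limit or range.

## Working session

There is one attempt and no reset: what is moved stays moved. The work goes in short steps, Python scripts to look and compute and a tool call to move; the robot and the scene stay as the last step left them, time stands still between calls to the robot, and variables do not carry over. Pictures are saved under pics/ and viewed, at most 10 in all, crops included, and the job is handed in when it is done.

Besides the shell and the picture viewer there is one more tool, called as name(argument=value, ...) on one line, values as JSON. play_rows: Moves the arm, as the interface text tells. Its arguments: {"type":"object","properties":{"plan":{"type":"array"},"fingers":{"type":"number"},"newtons":{"type":"number"}},"required":["plan"]}

```bash
mkdir -p pics
python3 - <<'E'
from plant import sensors,get_image,camera_info,ctrl
import cv2
for n in("scene","top"):
    cv2.imwrite(f"pics/{n}0.png",get_image(n)); print(n,camera_info(n))
s=sensors.read_state();print(s, ctrl.grasp_offset)
E
```

```text
scene {'fov_y': 52.01013490440274, 'cx': 323.839168802563, 'cy': 236.7935692349313, 'origin': array([-0.15270763, -0.80864307,  0.50258059]), 'rotation': array([-0.49089305,  0.78654968, -0.31103811,  0.20885142])}
top {'fov_y': 54.72807115266238, 'cx': 319.3907106482441, 'cy': 243.71357821306984, 'origin': array([ 0.30359399, -0.12026953,  1.15308887]), 'rotation': array([ 0.06947459, -0.70110871,  0.70626316, -0.0693701 ])}
{'time': 0.1, 'joints': array([-1.26460056e+00,  4.91500412e-01,  1.55940284e+00,  2.79372464e-06,
        1.09168909e+00, -1.05614599e-01]), 'joint_vel': array([ 0.00115304, -0.0017636 , -0.0022276 , -0.00091594,  0.00025543,
        0.00143182]), 'joint_efforts': array([ 3.00271575e-03, -6.19444156e+01, -2.62028182e+01, -1.28094907e-04,
        2.90260090e-03,  1.18171712e-05]), 'tcp_pos': array([ 0.25011984, -0.57254888,  0.23078053]), 'tool_rot': array([-4.97457535e-04,  9.78876327e-01,  2.04452650e-01, -4.88127296e-05]), 'contact_force': array([ 0.46455234,  0.12228608, -0.0146434 ]), 'ft_torque': array([-0.05521311, -0.02061684, -0.00721266]), 'gripper_force': 0.0, 'gripper_width': 0.9966171959496785} -0.0187
```

View pics/top0.png

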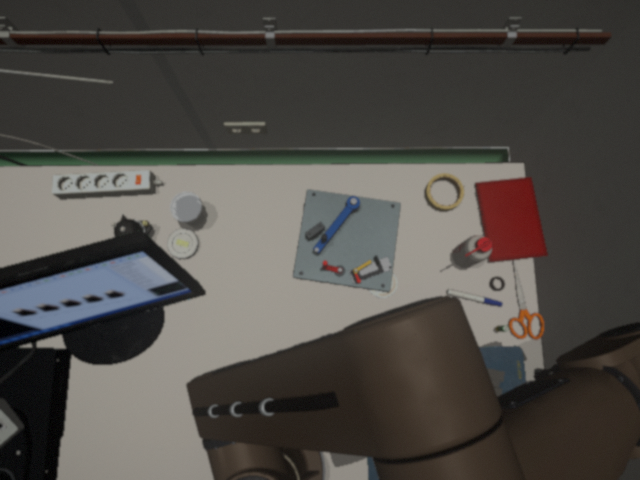

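View pics/scene0.png

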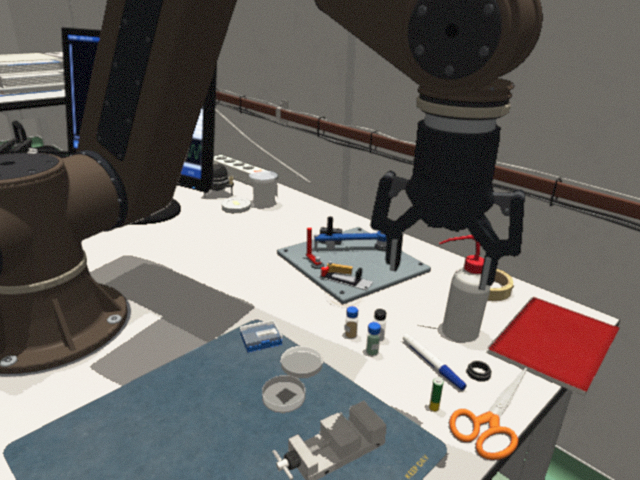

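The top picture shows the plate with corners near (310,190), (400,203), (390,290) and (294,278). The hammer pivot is at about (353,202), the knob near (317,240), the lever at (333,268) and the catch at (370,268). The vials at scene (352,320), (380,322) lie outside the plate. I'll magnify for accuracy.

```bash
cat > h.py <<'E'
import numpy as np,cv2
from plant import sensors,get_image,camera_info
from scipy.spatial.transform import Rotation as R
def cam(n):
    c=camera_info(n);q=np.array(c['rotation']);return c,R.from_quat(q[[1,2,3,0]]).as_matrix(),240/np.tan(np.radians(c['fov_y']/2))
def px2w(n,u,v,z,C=None):
    c,M,f=C or cam(n);d=M@[(u-c['cx'])/f,(v-c['cy'])/f,1];o=c['origin'];return o+d*(z-o[2])/d[2]
def w2px(n,p,C=None):
    c,M,f=C or cam(n);q=M.T@(np.array(p)-c['origin']);return q[:2]/q[2]*f+[c['cx'],c['cy']]
E
python3 - <<'E'
from h import *
for p in[(310,190),(400,203),(390,290),(294,278)]: print(px2w("top",*p,.012).round(3))
im=cv2.imread("pics/top0.png")[180:300,280:440];cv2.imwrite("pics/topc.png",cv2.resize(im,None,fx=5,fy=5,interpolation=cv2.INTER_CUBIC))
im=cv2.imread("pics/scene0.png")[205:365,270:440];cv2.imwrite("pics/scenec.png",cv2.resize(im,(680,640))[:600])
E
```

```text
[ 0.672 -0.098  0.012]
[ 0.635 -0.328  0.012]
[ 0.414 -0.294  0.012]
[ 0.445 -0.058  0.012]
```

View pics/topc.png

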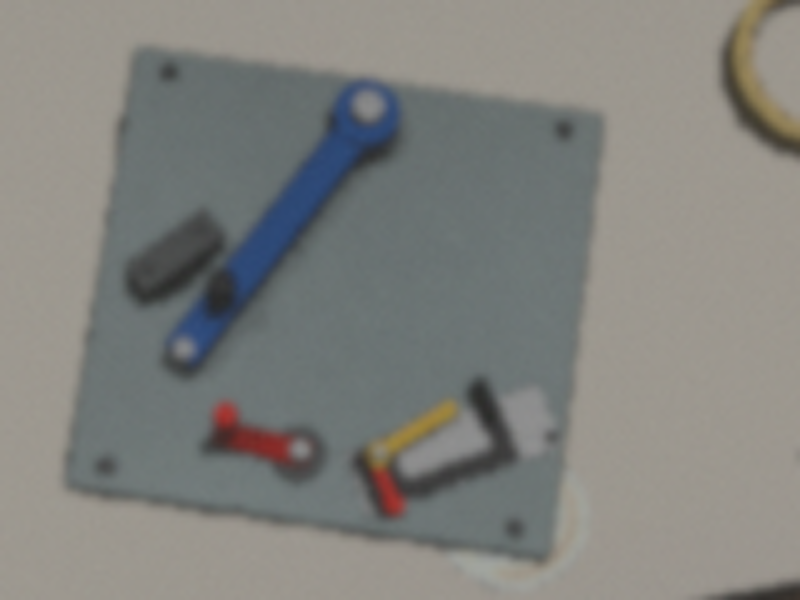

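View pics/scenec.png

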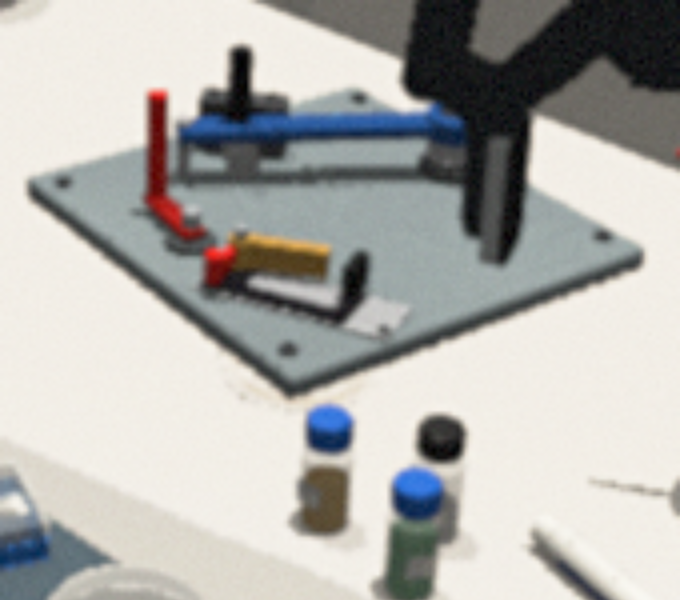

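Top crop: plate corners (138,45), (603,115), (548,560), (68,487); hub (367,104); red post top (226,413), lever pivot (300,450). Scene crop: knob top (241,50), post top (157,93), plate corners left (30,183), front (292,388), right (640,255). Three vials stand in front of the plate. Next I fit the tester pose.

```bash
cat > fit.py <<'E'
from h import *
from scipy.optimize import least_squares
T,S=cam("top"),cam("scene")
t=lambda u,v:((u+.5)/5-.5+280,(v+.5)/5-.5+180)
s=lambda u,v:((u+.5)/4-.5+270,(v+.5)/4-.5+205)
pol=lambda r,a,z:(r*np.cos(a),r*np.sin(a),z)
lp=np.array(pol(.17,np.pi-.05,0)); po=lp+[0,0,.083]+np.array([np.cos(np.pi-.05-np.pi/2),np.sin(np.pi-.05-np.pi/2),0])*.038
kn=pol(.12,np.pi-.5,.090)
obs=[(T,t(138,45),(.029,.122,.012)),(T,t(603,115),(.029,-.122,.012)),(T,t(548,560),(-.203,-.122,.012)),(T,t(68,487),(-.203,.122,.012)),
(T,t(222,276),kn),(T,t(226,411),po),(S,s(30,183),(-.203,.122,.012)),(S,s(292,388),(-.203,-.122,.012)),(S,s(640,255),(.029,-.122,.012)),(S,s(241,50),kn),(S,s(157,93),po)]
def tw(x,p): c,d=np.cos(x[2]),np.sin(x[2]); return np.array([x[0]+c*p[0]-d*p[1],x[1]+d*p[0]+c*p[1],p[2]])
def res(x,o=obs): return np.concatenate([w2px('',tw(x,p),C)-np.array(m) for C,m,p in o])
if __name__=="__main__":
    for o in (obs,obs[:6],obs[6:]):
        r=least_squares(lambda x:res(x,o),[.64,-.2,.1]); print(r.x.round(4)); print(r.fun.reshape(-1,2).round(1).tolist())
    x=least_squares(res,[.64,-.2,.1]).x
    for q in(0,.5,.93,1.13): print(q,tw(x,pol(.12,np.pi-.5+q,.068)).round(4))
    print('post',tw(x,po).round(4),'leverpiv',tw(x,lp).round(4))
    for p in((329,412),(440,425),(417,480)): print('vial',px2w('',*s(*p),.053,S).round(3))
    print('yaw tool',R.from_quat(sensors.read_state()['tool_rot'][[1,2,3,0]]).as_matrix().round(3).tolist())
E
python3 fit.py
```

```text
[ 0.6283 -0.2055 -0.1618]
[[-0.3, -0.4], [1.0, -0.3], [0.6, 0.6], [-1.3, -0.0], [-0.0, 1.3], [-0.2, 1.5], [-1.1, -1.5], [-0.0, -1.4], [2.8, -1.2], [0.6, -0.3], [-0.2, 0.2]]
[ 0.6295 -0.2055 -0.1608]
[[-0.3, -0.8], [1.0, -0.8], [0.7, 0.0], [-1.2, -0.5], [0.0, 0.8], [-0.2, 1.0]]
[ 0.6257 -0.2068 -0.161 ]
[[-1.6, -0.9], [-0.4, -0.6], [2.6, -0.6], [0.2, 0.2], [-0.7, 0.8]]
0 [ 0.5336 -0.1317  0.068 ]
0.5 [ 0.5098 -0.1862  0.068 ]
0.93 [ 0.5126 -0.2373  0.068 ]
1.13 [ 0.5212 -0.2596  0.068 ]
post [ 0.4701 -0.1326  0.083 ] leverpiv [ 0.4621 -0.1698  0.    ]
vial [ 0.357 -0.362  0.053]
vial [ 0.383 -0.398  0.053]
vial [ 0.348 -0.417  0.053]
yaw tool [[0.916, 0.4, -0.0], [0.4, -0.916, 0.001], [0.0, -0.001, -1.0]]
```

play_rows(plan=[[[0.18,-0.12,0],[0,0,0]],[[0.36,-0.24,0],[0,0,0]],[[0.54,-0.36,0],[0,0,0]],[[0.728,-0.483,0],[0,0,0]],[[0.728,-0.483,0],[0,0,0]]], fingers=-0.05, newtons=40)

```text
time: 0.72
tcp_pos: [0.3936, -0.3497, 0.2314]
tool_rot: [-0.0, 0.979, 0.206, -0.0]
contact_force: [-0.7, -0.9, 0.2]
gripper_width: 0.474
gripper_force: 0.0
```

play_rows(plan=[[[0.18,-0.12,0],[0,0,0]],[[0.36,-0.24,0],[0,0,0]],[[0.54,-0.36,0.05],[0,0,0]],[[0.728,-0.483,0.15],[0,0,0]],[[0.728,-0.483,0.25],[0,0,0]],[[0.728,-0.483,0.25],[0,0,0]],[[0.728,-0.483,0.25],[0,0,0]]])

```text
time: 1.6
tcp_pos: [0.5345, -0.1335, 0.1571]
tool_rot: [0.0, 0.979, 0.204, 0.0]
contact_force: [-0.1, -1.2, 0.7]
gripper_width: 0.477
gripper_force: 0.0
```

Run:
```python
from h import *
s=sensors.read_state();print(s['time'],s['tcp_pos'],s['tool_rot'],s['gripper_width'],s['contact_force'])
print(camera_info("wrist"))
im=get_image("wrist");cv2.imwrite("pics/w1.png",im)
W=cam("wrist");print(w2px('',(0.5336,-.1317,.09),W))
```

```text
1.6 [ 0.5345345  -0.13353584  0.1570885 ] [2.68884481e-04 9.78951722e-01 2.04091699e-01 1.76543020e-04] 0.47706906268368177 [-0.11621218 -1.1584378   0.699805  ]
{'fov_y': 71.26279740311357, 'cx': 313.79099316652713, 'cy': 237.641234038737, 'origin': array([ 0.60730749, -0.10176148,  0.3004588 ]), 'rotation': array([ 0.13056132,  0.82614451, -0.54148093, -0.08507285])}
[310.25087687 253.68641162]
```

View pics/w1.png

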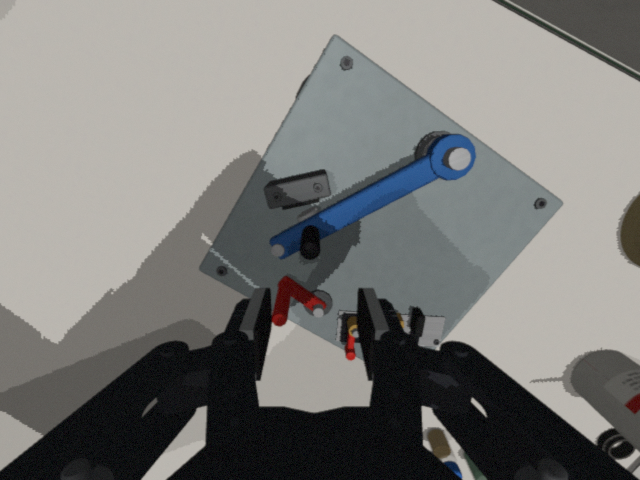

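Wrist view: knob top at about (311,250), post top (279,320), plate corners (335,37), (562,202), (200,268). The knob sits between the fingers. I refit with these.

Run:
```python
from fit import *
W=cam("wrist")
w=[(W,(335,37),(.029,.122,.012)),(W,(562,202),(.029,-.122,.012)),(W,(200,268),(-.203,.122,.012)),(W,(311,250),kn),(W,(279,320),po)]
for o in(w,obs+w+w):
    r=least_squares(lambda x:res(x,o),[.63,-.2,-.16],loss='soft_l1');x=r.x;print(x.round(4),res(x,w).round(1))
    print(tw(x,kn),tw(x,po))
    for q in np.arange(0,1.2,.1):
        p=tw(x,pol(.12,np.pi-.5+q,.068))
        print(round(q,2),p.round(4))
t=sensors.read_state()
# wrist fit direct knob at z=.09
print(px2w('',311,250,.09,W),px2w('',279,320,.083,W))
np.save("x.npy",x)
```

```text
[ 0.631  -0.2047 -0.1597] [ 0.3 -6.2  4.4  0.1 -2.7  1.3  0.1  0.1 -0.5  1.1]
[ 0.53618991 -0.13120169  0.09      ] [ 0.4726455  -0.13219163  0.083     ]
0.0 [ 0.5362 -0.1312  0.068 ]
0.1 [ 0.5293 -0.141   0.068 ]
0.2 [ 0.5235 -0.1515  0.068 ]
0.3 [ 0.5187 -0.1625  0.068 ]
0.4 [ 0.515  -0.1739  0.068 ]
0.5 [ 0.5125 -0.1857  0.068 ]
0.6 [ 0.5112 -0.1976  0.068 ]
0.7 [ 0.5111 -0.2096  0.068 ]
0.8 [ 0.5122 -0.2215  0.068 ]
0.9 [ 0.5145 -0.2333  0.068 ]
1.0 [ 0.5179 -0.2448  0.068 ]
1.1 [ 0.5225 -0.2559  0.068 ]
[ 0.6307 -0.2048 -0.1601] [ 0.2 -5.8  4.2  0.5 -2.8  1.5 -0.   0.4 -0.6  1.4]
[ 0.53592942 -0.13122353  0.09      ] [ 0.47238459 -0.13218603  0.083     ]
0.0 [ 0.5359 -0.1312  0.068 ]
0.1 [ 0.5291 -0.1411  0.068 ]
0.2 [ 0.5232 -0.1515  0.068 ]
0.3 [ 0.5184 -0.1625  0.068 ]
0.4 [ 0.5148 -0.1739  0.068 ]
0.5 [ 0.5123 -0.1857  0.068 ]
0.6 [ 0.5109 -0.1976  0.068 ]
0.7 [ 0.5108 -0.2096  0.068 ]
0.8 [ 0.5119 -0.2215  0.068 ]
0.9 [ 0.5142 -0.2333  0.068 ]
1.0 [ 0.5176 -0.2448  0.068 ]
1.1 [ 0.5221 -0.2559  0.068 ]
[ 0.53622027 -0.1311175   0.09      ] [ 0.47363895 -0.13219576  0.083     ]
```

play_rows(plan=[[[0.008,-0.005,0.1],[0,0,0]],[[0.008,-0.005,0.2],[0,0,0]],[[0.008,-0.005,0.28],[0,0,0]],[[0.008,-0.005,0.33],[0,0,0]],[[0.008,-0.005,0.33],[0,0,0]]])

```text
time: 2.28
tcp_pos: [0.536, -0.1307, 0.0574]
tool_rot: [-0.0, 0.979, 0.204, -0.0]
contact_force: [0.3, -0.3, 0.5]
gripper_width: 0.478
gripper_force: 0.0
```

play_rows(plan=[[[0,0,0],[0,0,0]],[[0,0,0],[0,0,0]],[[0,0,0],[0,0,0]],[[0,0,0],[0,0,0]],[[0,0,0],[0,0,0]]], fingers=-1, newtons=40)

```text
time: 2.9
tcp_pos: [0.5363, -0.1298, 0.0584]
tool_rot: [0.0, 0.979, 0.205, 0.001]
contact_force: [-1.8, 1.4, 6.5]
gripper_width: 0.15
gripper_force: 38.9
```

```bash
cat > arc.py <<'E'
from h import *
import sys
# offsets in tool units to reach q list, from current tcp assuming it now stands at q0 on the hammer arc
x=np.load("x.npy");s=sensors.read_state();Rm=R.from_quat(np.array([.97895,.2043,0,0])).as_matrix()
print(s['time'],s['tcp_pos'].round(4),s['contact_force'].round(1),s['gripper_force'],s['gripper_width'])
k=lambda q:np.array([.12*np.cos(np.pi-.5+q+x[2]),.12*np.sin(np.pi-.5+q+x[2]),0])
p=s['tcp_pos'][:2]-x[:2];print('r',np.hypot(*p),'q',np.unwrap([2.2,np.arctan2(p[1],p[0])])[1]-np.pi+.5-x[2])
if len(sys.argv)>1:
    q0,q1,n=map(float,sys.argv[1:4])
    for q in np.linspace(q0,q1,int(n)+1)[1:]: print(round(q,3),(Rm.T@(k(q)-k(q0))/.3).round(4)[:2].tolist())
E
python3 arc.py 0 .9 18
```

```text
2.9 [ 0.5363 -0.1298  0.0584] [-1.8  1.4  6.5] 38.90280246734619 0.14972079207102193
r 0.12054685757550977 q -0.010957188551718872
0.05 [-0.0173, 0.01]
0.1 [-0.0341, 0.0209]
0.15 [-0.0503, 0.0326]
0.2 [-0.066, 0.045]
0.25 [-0.0809, 0.0583]
0.3 [-0.0952, 0.0723]
0.35 [-0.1088, 0.087]
0.4 [-0.1216, 0.1023]
0.45 [-0.1337, 0.1183]
0.5 [-0.1449, 0.1348]
0.55 [-0.1553, 0.1519]
0.6 [-0.1649, 0.1695]
0.65 [-0.1735, 0.1875]
0.7 [-0.1812, 0.2059]
0.75 [-0.188, 0.2248]
0.8 [-0.1939, 0.2439]
0.85 [-0.1987, 0.2633]
0.9 [-0.2026, 0.2829]
```

play_rows(plan=[[[-0.0173,0.01,0],[0,0,0]],[[-0.0341,0.0209,0],[0,0,0]],[[-0.0503,0.0326,0],[0,0,0]],[[-0.066,0.045,0],[0,0,0]],[[-0.0809,0.0583,0],[0,0,0]],[[-0.0952,0.0723,0],[0,0,0]],[[-0.1088,0.087,0],[0,0,0]],[[-0.1216,0.1023,0],[0,0,0]],[[-0.1216,0.1023,0],[0,0,0]]])

```text
time: 4.03
tcp_pos: [0.5152, -0.1727, 0.0584]
tool_rot: [0.0, 0.979, 0.204, 0.001]
contact_force: [0.1, 4.7, 5.0]
gripper_width: 0.15
gripper_force: 39.0
```

```bash
python3 arc.py .4 .85 9
```

```text
4.025 [ 0.5152 -0.1727  0.0584] [0.1 4.7 5. ] 38.965630531311035 0.1500434683957756
r 0.11987954920521668 q 0.38917687900884224
0.45 [-0.012, 0.016]
0.5 [-0.0233, 0.0325]
0.55 [-0.0337, 0.0496]
0.6 [-0.0432, 0.0672]
0.65 [-0.0518, 0.0852]
0.7 [-0.0596, 0.1037]
0.75 [-0.0664, 0.1225]
0.8 [-0.0722, 0.1416]
0.85 [-0.0771, 0.161]
```

play_rows(plan=[[[-0.012,0.016,0],[0,0,0]],[[-0.0233,0.0325,0],[0,0,0]],[[-0.0337,0.0496,0],[0,0,0]],[[-0.0432,0.0672,0],[0,0,0]],[[-0.0518,0.0852,0],[0,0,0]],[[-0.0596,0.1037,0],[0,0,0]],[[-0.0664,0.1225,0],[0,0,0]],[[-0.0722,0.1416,0],[0,0,0]],[[-0.0771,0.161,0],[0,0,0]],[[-0.0771,0.161,0],[0,0,0]],[[-0.0771,0.161,0],[0,0,0]]])

```text
time: 5.4
tcp_pos: [0.5133, -0.2257, 0.0583]
tool_rot: [-0.0, 0.979, 0.204, 0.0]
contact_force: [0.3, 6.8, 6.5]
gripper_width: 0.151
gripper_force: 39.0
```

```bash
python3 arc.py .85 1.17 32
python3 - <<'E'
from h import *
a=get_image("scene");b=get_image("wrist");cv2.imwrite("pics/s2.png",a);cv2.imwrite("pics/w2.png",b)
a=cv2.resize(a[235:295,300:400],None,fx=5,fy=5)
b=cv2.resize(b[200:400,200:480],(500,357))[:300]
cv2.imwrite("pics/c2.png",np.vstack([a,b]))
E
```

```text
5.4 [ 0.5133 -0.2257  0.0583] [0.3 6.8 6.5] 38.997334241867065 0.1505200474626496
r 0.11924704457420436 q 0.8361058930151072
0.86 [-0.0009, 0.0039]
0.87 [-0.0017, 0.0078]
0.88 [-0.0025, 0.0117]
0.89 [-0.0032, 0.0157]
0.9 [-0.0039, 0.0196]
0.91 [-0.0046, 0.0236]
0.92 [-0.0052, 0.0275]
0.93 [-0.0058, 0.0315]
0.94 [-0.0063, 0.0354]
0.95 [-0.0068, 0.0394]
0.96 [-0.0073, 0.0434]
0.97 [-0.0077, 0.0473]
0.98 [-0.0081, 0.0513]
0.99 [-0.0085, 0.0553]
1.0 [-0.0088, 0.0593]
1.01 [-0.009, 0.0633]
1.02 [-0.0092, 0.0673]
1.03 [-0.0094, 0.0713]
1.04 [-0.0096, 0.0753]
1.05 [-0.0097, 0.0793]
1.06 [-0.0098, 0.0833]
1.07 [-0.0098, 0.0873]
1.08 [-0.0098, 0.0913]
1.09 [-0.0097, 0.0953]
1.1 [-0.0096, 0.0993]
1.11 [-0.0095, 0.1033]
1.12 [-0.0093, 0.1073]
1.13 [-0.0091, 0.1113]
1.14 [-0.0088, 0.1153]
1.15 [-0.0086, 0.1192]
1.16 [-0.0082, 0.1232]
1.17 [-0.0078, 0.1272]
```

View pics/c2.png

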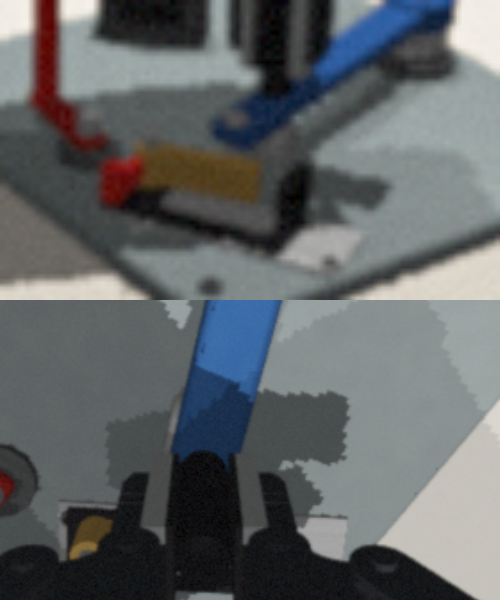

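The pictures show the hammer about 0.84 rad and the brass catch still ahead of it, tip near (262,180) in the scene crop, with the black buffer at (293,195). I estimate the catch setting from the first top image.

Run:
```python
from fit import *
x=np.load("x.npy");c,d=np.cos(x[2]),np.sin(x[2])
def pq(n,p,z,C):
    w=px2w('',*p,z,C)[:2]-x[:2]; l=[c*w[0]+d*w[1],-d*w[0]+c*w[1]]
    a=np.arctan2(l[1],l[0])%(2*np.pi); return round(np.hypot(*l),4),round(a-np.pi+.5,3)
for z in(.03,.038,.045):
    print(z,'tip',pq('',t(458,406),z,T),'scene tip',pq('',s(329,247),z,S),'buf near face',pq('',t(470,382),z,T),pq('',t(487,450),z,T),'scene buf top',pq('',s(345,262),z,S),pq('',s(362,255),z,S))
    print('  wrist', [pq('',p,z,S) for p in((300+262/5,235+155/5),(300+278/5,235+170/5))])
```

```text
0.03 tip (np.float64(0.1531), np.float64(0.943)) scene tip (np.float64(0.1448), np.float64(0.898)) buf near face (np.float64(0.1437), np.float64(1.008)) (np.float64(0.178), np.float64(0.982)) scene buf top (np.float64(0.1542), np.float64(0.988)) (np.float64(0.1437), np.float64(1.019))
  wrist [(np.float64(0.1429), np.float64(0.898)), (np.float64(0.1504), np.float64(0.973))]
0.038 tip (np.float64(0.1541), np.float64(0.935)) scene tip (np.float64(0.1578), np.float64(0.941)) buf near face (np.float64(0.1447), np.float64(0.999)) (np.float64(0.1788), np.float64(0.975)) scene buf top (np.float64(0.1675), np.float64(1.02)) (np.float64(0.1573), np.float64(1.05))
  wrist [(np.float64(0.1559), np.float64(0.942)), (np.float64(0.1637), np.float64(1.007))]
0.045 tip (np.float64(0.155), np.float64(0.929)) scene tip (np.float64(0.1694), np.float64(0.973)) buf near face (np.float64(0.1456), np.float64(0.991)) (np.float64(0.1794), np.float64(0.968)) scene buf top (np.float64(0.1793), np.float64(1.045)) (np.float64(0.1694), np.float64(1.074))
  wrist [(np.float64(0.1675), np.float64(0.974)), (np.float64(0.1755), np.float64(1.033))]
```

play_rows(plan=[[[-0.0017,0.0078,0],[0,0,0]],[[-0.0032,0.0157,0],[0,0,0]],[[-0.0046,0.0236,0],[0,0,0]],[[-0.0052,0.0275,0],[0,0,0]],[[-0.0052,0.0275,0],[0,0,0]],[[-0.0052,0.0275,0],[0,0,0]]])

```text
time: 6.25
tcp_pos: [0.5151, -0.2337, 0.0583]
tool_rot: [-0.0, 0.979, 0.205, 0.0]
contact_force: [-0.1, 6.8, 4.8]
gripper_width: 0.152
gripper_force: 39.0
```

play_rows(plan=[[[-0.0004,0.002,0],[0,0,0]],[[-0.0006,0.004,0],[0,0,0]],[[-0.0006,0.004,0],[0,0,0]],[[-0.0006,0.004,0],[0,0,0]]])

```text
time: 6.75
tcp_pos: [0.5154, -0.2348, 0.0583]
tool_rot: [-0.0, 0.979, 0.205, 0.0]
contact_force: [1.2, 7.0, 5.4]
gripper_width: 0.151
gripper_force: 39.0
```

play_rows(plan=[[[-0.0003,0.002,0],[0,0,0]],[[-0.0005,0.004,0],[0,0,0]],[[-0.0005,0.004,0],[0,0,0]],[[-0.0005,0.004,0],[0,0,0]]])

```text
time: 7.25
tcp_pos: [0.5157, -0.236, 0.0583]
tool_rot: [-0.0, 0.979, 0.205, 0.0]
contact_force: [0.2, 7.8, 5.3]
gripper_width: 0.152
gripper_force: 39.0
```

```bash
python3 arc.py
```

```text
7.25 [ 0.5157 -0.236   0.0583] [0.2 7.8 5.3] 39.02564764022827 0.15205364792181786
r 0.11913911867030755 q 0.9247048848306246
```

play_rows(plan=[[[-0.0003,0.002,0],[0,0,0]],[[-0.0005,0.004,0],[0,0,0]],[[-0.0005,0.004,0],[0,0,0]],[[-0.0005,0.004,0],[0,0,0]]])

```text
time: 7.75
tcp_pos: [0.5161, -0.2371, 0.0583]
tool_rot: [-0.0, 0.979, 0.204, 0.0]
contact_force: [0.7, 7.3, 6.4]
gripper_width: 0.147
gripper_force: 39.0
```

play_rows(plan=[[[-0.0003,0.002,0],[0,0,0]],[[-0.0004,0.004,0],[0,0,0]],[[-0.0004,0.004,0],[0,0,0]],[[-0.0004,0.004,0],[0,0,0]]])

```text
time: 8.25
tcp_pos: [0.5165, -0.2383, 0.0583]
tool_rot: [-0.0, 0.979, 0.205, 0.0]
contact_force: [0.4, 6.8, 6.5]
gripper_width: 0.148
gripper_force: 39.0
```

```bash
python3 arc.py
```

```text
8.25 [ 0.5165 -0.2383  0.0583] [0.4 6.8 6.5] 39.03208673000336 0.14809557531442546
r 0.11906746323190114 q 0.9450241822059465
```

play_rows(plan=[[[-0.0003,0.002,0],[0,0,0]],[[-0.0004,0.004,0],[0,0,0]],[[-0.0004,0.004,0],[0,0,0]],[[-0.0004,0.004,0],[0,0,0]]])

```text
time: 8.75
tcp_pos: [0.5168, -0.2394, 0.0583]
tool_rot: [-0.0, 0.979, 0.205, 0.0]
contact_force: [0.0, 7.6, 6.1]
gripper_width: 0.15
gripper_force: 39.0
```

```bash
cat > br.py <<'E'
from h import *
def m(im,off=(320,255,360,285)):
    a,b,c,d=off;h=cv2.cvtColor(im[b:d,a:c],cv2.COLOR_BGR2HSV)
    k=cv2.inRange(h,(14,110,40),(32,255,255));y,x=np.nonzero(k)
    if len(x)<10: return len(x)
    v=np.polyfit(x,y,1); return len(x),x.min()+a,x.max()+a,y.min()+b,y.max()+b,v.round(3)
print(m(cv2.imread("pics/scene0.png")),m(cv2.imread("pics/s2.png")),m(get_image("scene")))
E
python3 br.py; python3 arc.py
```

```text
(178, np.int64(327), np.int64(351), np.int64(264), np.int64(273), array([ 0.086, 11.754])) (187, np.int64(327), np.int64(351), np.int64(264), np.int64(274), array([ 0.124, 11.628])) (179, np.int64(327), np.int64(351), np.int64(264), np.int64(273), array([ 0.11 , 11.494]))
8.8 [ 0.5168 -0.2394  0.0583] [-0.9  7.9  7.2] 39.03848111629486 0.14850270427088416
r 0.1190785720161321 q 0.9546833512855356
```

play_rows(plan=[[[-0.0003,0.002,0],[0,0,0]],[[-0.0004,0.004,0],[0,0,0]],[[-0.0004,0.004,0],[0,0,0]],[[-0.0004,0.004,0],[0,0,0]]])

```text
time: 9.3
tcp_pos: [0.5171, -0.2405, 0.0583]
tool_rot: [-0.0, 0.979, 0.205, 0.0]
contact_force: [-0.2, 8.0, 5.6]
gripper_width: 0.147
gripper_force: 39.0
```

```bash
python3 br.py; python3 arc.py
```

```text
(178, np.int64(327), np.int64(351), np.int64(264), np.int64(273), array([ 0.086, 11.754])) (187, np.int64(327), np.int64(351), np.int64(264), np.int64(274), array([ 0.124, 11.628])) (184, np.int64(327), np.int64(351), np.int64(264), np.int64(273), array([ 0.112, 11.565]))
9.35 [ 0.5171 -0.2405  0.0583] [-0.4  7.5  5.6] 39.04077887535095 0.150215469844119
r 0.11906751702965829 q 0.9647380317478801
```

play_rows(plan=[[[-0.0003,0.002,0],[0,0,0]],[[-0.0003,0.004,0],[0,0,0]],[[-0.0003,0.004,0],[0,0,0]],[[-0.0003,0.004,0],[0,0,0]]])

```text
time: 9.85
tcp_pos: [0.5175, -0.2417, 0.0583]
tool_rot: [-0.0, 0.979, 0.205, 0.0]
contact_force: [-0.6, 7.2, 6.3]
gripper_width: 0.147
gripper_force: 39.0
```

```bash
python3 br.py; python3 arc.py
```

```text
(178, np.int64(327), np.int64(351), np.int64(264), np.int64(273), array([ 0.086, 11.754])) (187, np.int64(327), np.int64(351), np.int64(264), np.int64(274), array([ 0.124, 11.628])) (179, np.int64(327), np.int64(351), np.int64(264), np.int64(273), array([ 0.123, 11.206]))
9.9 [ 0.5175 -0.2417  0.0583] [-0.9  7.4  5.3] 39.04621660709381 0.15248625344950567
r 0.11907128369870305 q 0.9748098505890154
```

play_rows(plan=[[[-0.0003,0.002,0],[0,0,0]],[[-0.0003,0.004,0],[0,0,0]],[[-0.0003,0.004,0],[0,0,0]],[[-0.0003,0.004,0],[0,0,0]]])

```text
time: 10.4
tcp_pos: [0.5176, -0.2421, 0.0583]
tool_rot: [-0.001, 0.979, 0.205, -0.0]
contact_force: [-1.4, 11.4, 8.5]
gripper_width: 0.149
gripper_force: 39.4
```

```bash
python3 br.py; python3 arc.py
python3 - <<'E'
from h import *
a=get_image("scene");cv2.imwrite("pics/s3.png",a)
f=lambda a:cv2.resize(a[245:295,310:380],None,fx=7,fy=6,interpolation=cv2.INTER_CUBIC)
cv2.imwrite("pics/c3.png",np.vstack([f(cv2.imread("pics/s2.png")),f(a)]))
E
```

```text
(178, np.int64(327), np.int64(351), np.int64(264), np.int64(273), array([ 0.086, 11.754])) (187, np.int64(327), np.int64(351), np.int64(264), np.int64(274), array([ 0.124, 11.628])) (182, np.int64(327), np.int64(351), np.int64(264), np.int64(273), array([ 0.107, 11.562]))
10.45 [ 0.5176 -0.2421  0.0583] [-1.1 12.3  8.1] 39.357667565345764 0.14441872490674765
r 0.11911058573324941 q 0.9787607880364809
```

View pics/c3.png

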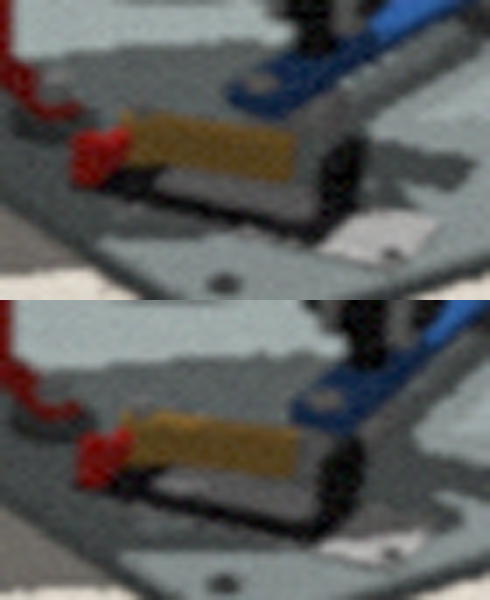

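The lower half of the picture shows the bar's end past the brass tip (about (298,430)) and up by the black buffer at (345,460). The force rose to 12 N, a light buffer touch, so the catch should be in. Now I ease back.

play_rows(plan=[[[0.0002,-0.002,0],[0,0,0]],[[0.0003,-0.004,0],[0,0,0]],[[0.0005,-0.006,0],[0,0,0]],[[0.0006,-0.008,0],[0,0,0]],[[0.0006,-0.008,0],[0,0,0]],[[0.0006,-0.008,0],[0,0,0]]])

```text
time: 11.25
tcp_pos: [0.5171, -0.2405, 0.0583]
tool_rot: [-0.0, 0.979, 0.205, 0.0]
contact_force: [-0.4, 6.9, 5.4]
gripper_width: 0.149
gripper_force: 39.2
```

play_rows(plan=[[[0.0002,-0.002,0],[0,0,0]],[[0.0003,-0.004,0],[0,0,0]],[[0.0003,-0.004,0],[0,0,0]],[[0.0003,-0.004,0],[0,0,0]]])

```text
time: 11.75
tcp_pos: [0.5168, -0.2394, 0.0583]
tool_rot: [-0.0, 0.979, 0.205, 0.0]
contact_force: [-0.3, 7.8, 6.4]
gripper_width: 0.152
gripper_force: 39.2
```

play_rows(plan=[[[0.0002,-0.002,0],[0,0,0]],[[0.0004,-0.004,0],[0,0,0]],[[0.0004,-0.004,0],[0,0,0]],[[0.0004,-0.004,0],[0,0,0]]])

```text
time: 12.25
tcp_pos: [0.5167, -0.239, 0.0583]
tool_rot: [0.0, 0.979, 0.204, 0.001]
contact_force: [-0.3, 3.8, 6.3]
gripper_width: 0.148
gripper_force: 39.1
```

```bash
python3 arc.py
```

```text
12.25 [ 0.5167 -0.239   0.0583] [-0.3  3.8  6.3] 39.1201651096344 0.14787979780798297
r 0.119066731143517 q 0.9517757922258553
```

The force is falling with hardly any motion, so the pin is on the catch. I ease the rest.

play_rows(plan=[[[0.0001,-0.0013,0],[0,0,0]],[[0.0002,-0.0025,0],[0,0,0]],[[0.0002,-0.0025,0],[0,0,0]],[[0.0002,-0.0025,0],[0,0,0]]])

```text
time: 12.75
tcp_pos: [0.5167, -0.2388, 0.0583]
tool_rot: [0.001, 0.979, 0.204, 0.001]
contact_force: [-0.0, 0.9, 6.1]
gripper_width: 0.146
gripper_force: 39.1
```

play_rows(plan=[[[0,0,0],[0,0,0]],[[0,0,0],[0,0,0]],[[0,0,0],[0,0,0]],[[0,0,0],[0,0,0]]], fingers=-0.1)

```text
time: 13.25
tcp_pos: [0.516, -0.2384, 0.0572]
tool_rot: [0.0, 0.979, 0.204, -0.0]
contact_force: [0.1, 0.1, -0.5]
gripper_width: 0.448
gripper_force: 0.0
```

play_rows(plan=[[[0,0,-0.03],[0,0,0]],[[0,0,-0.1],[0,0,0]],[[0,0,-0.2],[0,0,0]],[[0,0,-0.33],[0,0,0]],[[0,0,-0.33],[0,0,0]],[[0,0,-0.33],[0,0,0]]])

```text
time: 14.0
tcp_pos: [0.5158, -0.2382, 0.1562]
tool_rot: [-0.0, 0.979, 0.204, -0.0]
contact_force: [-0.6, 0.7, -0.2]
gripper_width: 0.455
gripper_force: 0.0
```

```bash
python3 arc.py;python3 - <<'E'
from h import *
a=get_image("wrist");cv2.imwrite("pics/w4.png",a)
s=sensors.read_state();x=np.load("x.npy");Rm=R.from_quat(s['tool_rot'][[1,2,3,0]]).as_matrix()
a0=np.pi-.05+x[2]; lp=x[:2]+.17*np.array([np.cos(a0),np.sin(a0)])
for g in np.arange(0,1.61,.1):
    b=a0-np.pi/2-g; p=lp+.038*np.array([np.cos(b),np.sin(b)])
    d=Rm.T@np.r_[p-s['tcp_pos'][:2],0]/.3
    print(round(g,2),p.round(4),d[:2].round(4))
E
```

```text
14.0 [ 0.5158 -0.2382  0.1562] [-0.6  0.7 -0.2] 0.0 0.4551759396630747
r 0.11971458434850797 q 0.9431338673889039
0.0 [ 0.4724 -0.1322] [ 0.0092 -0.3815]
0.1 [ 0.4761 -0.1332] [ 0.0191 -0.3737]
0.2 [ 0.4796 -0.1345] [ 0.0282 -0.3648]
0.3 [ 0.483  -0.1362] [ 0.0363 -0.3551]
0.4 [ 0.4862 -0.1382] [ 0.0435 -0.3447]
0.5 [ 0.4892 -0.1405] [ 0.0495 -0.3336]
0.6 [ 0.492  -0.1432] [ 0.0544 -0.3219]
0.7 [ 0.4945 -0.146 ] [ 0.0582 -0.3098]
0.8 [ 0.4966 -0.1491] [ 0.0607 -0.2974]
0.9 [ 0.4985 -0.1525] [ 0.0619 -0.2848]
1.0 [ 0.5    -0.1559] [ 0.0619 -0.2721]
1.1 [ 0.5012 -0.1596] [ 0.0606 -0.2595]
1.2 [ 0.502  -0.1633] [ 0.0581 -0.2471]
1.3 [ 0.5024 -0.167 ] [ 0.0543 -0.235 ]
1.4 [ 0.5024 -0.1708] [ 0.0494 -0.2234]
1.5 [ 0.5021 -0.1746] [ 0.0433 -0.2123]
1.6 [ 0.5014 -0.1784] [ 0.0362 -0.2018]
```

View pics/w4.png

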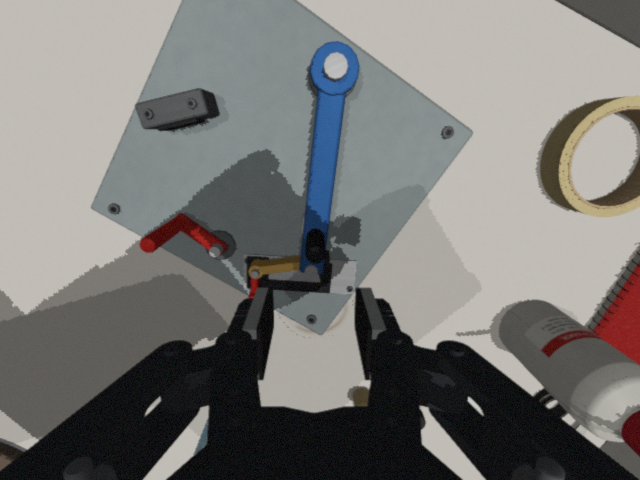

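The picture shows the hammer cocked: bar end at (312,270) behind the brass, gripper clear. The safety post top is at (148,244), its pivot at (216,249). Now I move to the post and grip it lightly.

play_rows(plan=[[[0.004,-0.13,0],[0,0,0]],[[0.008,-0.26,0],[0,0,0]],[[0.011,-0.3815,0],[0,0,0]],[[0.011,-0.3815,0],[0,0,0]],[[0.011,-0.3815,0.12],[0,0,0]],[[0.011,-0.3815,0.24],[0,0,0]],[[0.011,-0.3815,0.31],[0,0,0]],[[0.011,-0.3815,0.31],[0,0,0]],[[0.011,-0.3815,0.31],[0,0,0]]])

```text
time: 15.18
tcp_pos: [0.4736, -0.1327, 0.0636]
tool_rot: [0.0, 0.979, 0.204, 0.0]
contact_force: [-0.3, 0.0, 0.8]
gripper_width: 0.451
gripper_force: 0.0
```

play_rows(plan=[[[0,0,0],[0,0,0]],[[0,0,0],[0,0,0]],[[0,0,0],[0,0,0]],[[0,0,0],[0,0,0]],[[0,0,0],[0,0,0]]], fingers=-1, newtons=20)

```text
time: 15.8
tcp_pos: [0.4736, -0.1321, 0.064]
tool_rot: [0.0, 0.979, 0.205, 0.001]
contact_force: [0.4, 5.0, 7.1]
gripper_width: 0.127
gripper_force: 21.4
```

play_rows(plan=[[[0.0099,0.0078,0],[0,0,0.127]],[[0.019,0.0167,0],[0,0,0.255]],[[0.0271,0.0264,0],[0,0,0.382]],[[0.0343,0.0368,0],[0,0,0.509]],[[0.0403,0.0479,0],[0,0,0.637]],[[0.0452,0.0596,0],[0,0,0.764]],[[0.049,0.0717,0],[0,0,0.891]],[[0.0503,0.0779,0],[0,0,0.955]],[[0.0503,0.0779,0],[0,0,0.955]],[[0.0503,0.0779,0],[0,0,0.955]]])

```text
time: 17.05
tcp_pos: [0.4961, -0.1481, 0.0638]
tool_rot: [0.0, 0.986, -0.168, -0.0]
contact_force: [-4.7, -4.0, 5.5]
gripper_width: 0.124
gripper_force: 21.4
```

play_rows(plan=[[[0.0099,0.0078,0],[0,0,0.127]],[[0.019,0.0167,0],[0,0,0.255]],[[0.0271,0.0264,0],[0,0,0.382]],[[0.0343,0.0368,0],[0,0,0.509]],[[0.0403,0.0479,0],[0,0,0.637]],[[0.0452,0.0596,0],[0,0,0.764]],[[0.049,0.0717,0],[0,0,0.891]],[[0.0503,0.0779,0],[0,0,0.955]],[[0.0503,0.0779,0],[0,0,0.955]],[[0.0503,0.0779,0],[0,0,0.955]]])

```text
time: 18.3
tcp_pos: [0.5018, -0.1744, 0.0637]
tool_rot: [0.0, 0.856, -0.518, -0.001]
contact_force: [-7.7, 0.5, 7.8]
gripper_width: 0.124
gripper_force: 21.6
```

Run:
```python
from h import *
s=sensors.read_state();x=np.load("x.npy");a0=np.pi-.05+x[2]; lp=x[:2]+.17*np.array([np.cos(a0),np.sin(a0)])
d=s['tcp_pos'][:2]-lp;print(np.hypot(*d),(a0-np.pi/2-np.arctan2(d[1],d[0]))%6.283)
u=np.array([np.cos(a0),np.sin(a0)])
Rm=R.from_quat(s['tool_rot'][[1,2,3,0]]).as_matrix()
b=a0-np.pi/2-1.5;t=np.array([np.sin(b),-np.cos(b),0]);print('tangent dir tool',Rm.T@t,'F tang',s['contact_force']@t,s['contact_force'])
```

```text
0.037674940921100616 1.4947254876949891
tangent dir tool [ 8.12579246e-01  5.82850705e-01 -1.55378314e-04] F tang 0.5713873039871372 [-7.65677972  0.49681487  7.84833992]
```

play_rows(plan=[[[0.0035,0.0025,0],[0,0,0]],[[0.007,0.005,0],[0,0,0]],[[0.007,0.005,0],[0,0,0]],[[0.007,0.005,0],[0,0,0]]])

```text
time: 18.8
tcp_pos: [0.5015, -0.1753, 0.0637]
tool_rot: [-0.0, 0.856, -0.518, -0.002]
contact_force: [-2.4, 14.8, 9.5]
gripper_width: 0.129
gripper_force: 21.7
```

It is on the stop at 15 N. I relax slightly, release and retreat.

play_rows(plan=[[[-0.0025,-0.0018,0],[0,0,0]],[[-0.005,-0.0036,0],[0,0,0]],[[-0.005,-0.0036,0],[0,0,0]]])

```text
time: 19.18
tcp_pos: [0.5018, -0.1746, 0.0637]
tool_rot: [0.0, 0.856, -0.518, -0.001]
contact_force: [-5.8, 4.1, 7.9]
gripper_width: 0.127
gripper_force: 21.6
```

play_rows(plan=[[[0,0,0],[0,0,0]],[[0,0,0],[0,0,0]],[[0,0,0],[0,0,0]],[[0,0,0],[0,0,0]]], fingers=-0.3)

```text
time: 19.68
tcp_pos: [0.5029, -0.1754, 0.0632]
tool_rot: [0.0, 0.856, -0.518, 0.0]
contact_force: [0.1, -0.1, 0.5]
gripper_width: 0.348
gripper_force: 0.0
```

play_rows(plan=[[[0,0,-0.05],[0,0,0]],[[0,0,-0.15],[0,0,0]],[[0,0,-0.3],[0,0,0]],[[0,0,-0.4],[0,0,0]],[[0,0,-0.4],[0,0,0]],[[0,0,-0.4],[0,0,0]]])

```text
time: 20.42
tcp_pos: [0.5025, -0.1752, 0.1833]
tool_rot: [0.0, 0.856, -0.518, -0.0]
contact_force: [-0.1, -0.5, -1.3]
gripper_width: 0.35
gripper_force: 0.0
```

Run:
```python
from h import *
print(sensors.read_state()['contact_force'])
a=get_image("wrist");b=get_image("scene")
cv2.imwrite("pics/e.png",np.hstack([cv2.resize(a,(440,330)),cv2.resize(b[200:320,260:420],(360,270),interpolation=cv2.INTER_CUBIC)[:330] if 0 else cv2.copyMakeBorder(cv2.resize(b[200:320,270:420],(360,288)),0,42,0,0,0)]))
```

```text
[-0.07315819 -0.47269149 -1.32823431]
```

View pics/e.png

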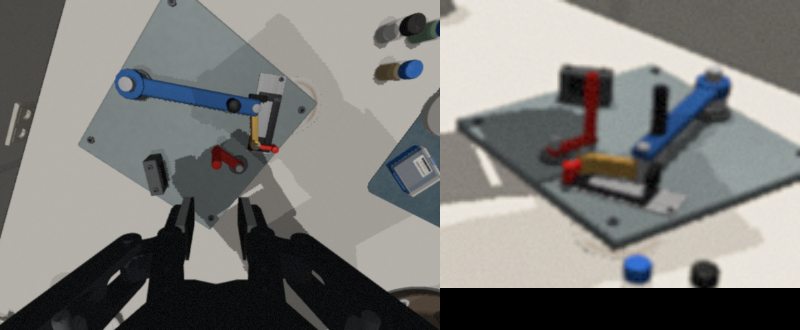

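The picture shows the hammer cocked on the catch (knob at (233,104)). The lever is swung in with its post at (217,160) across the hammer's path, the vials are untouched and the gripper is clear.

```bash
python3 -c "
from plant import order
print(order.hand_in())"
```

```text
the job is handed in; nothing more can be done
None
```

The hammer is cocked on its catch and the red safety lever is pushed in to its stop. I touched the rubber buffer once, lightly, with about 12 N at the knob, and the job was handed in at about 20 s; the judge's result was not shown.

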